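# Set out the lint screen, stay box and clothespins on the closet shelf

### The job

Tidy the closet shelf: lay the lint screen centred and square on top of the bamboo drying rack, long side along long side, then set the pink collar stay box, right way up, centred lengthwise on top of the screen to keep it flat. Lay the long clothespin on the shelf in front of the rack (on the robot's side), parallel to its long edge and middle to middle with a gap of about 4 cm, and lay the short clothespin on the shelf straight behind the canister (towards the back of the shelf, square to the shelf and not slantwise), with a gap of about 4 cm. Leave the canister and everything else where it stands.

Things in the scene. Friction and masses are not known exactly. Their poses are not given: they have to be found in the camera images.
- screen_center (a point): Lint screen: flat stainless steel mesh in a steel frame, 56 (its x) by 110 (its y) mm, 10 mm thick, about 90 g, lying flat and loose on the shelf. The point is its centre, 5 mm above its underside. Grip it across the 56 mm side. Symmetric: either way round will do.
- staybox_center (a point): Collar stay box: closed pink plastic box, 40 (its x) by 66 (its y) mm, 24 mm high, about 60 g, loose. The lid does not open. The point is its centre, 12 mm above its underside; z up. Grip it across the 40 mm side. Either way round will do.
- longpin_center (a point): Long clothespin: bamboo with a steel spring, lying flat and loose, 14 mm wide (its x), 90 mm long (its y), 10 mm high, about 16 g. The point is its centre, 5 mm above its underside. Does not open; grip it across the 14 mm width. Either end may point either way.
- shortpin_center (a point): Short clothespin: the same but only 52 mm long (its y), 14 mm wide (its x), 10 mm high, about 11 g. The point is its centre, 5 mm above its underside. Its direction at the end is free.
- rack: Drying rack: low bamboo rack with slats, fixed to the shelf, 76 mm (its x) by 130 mm (its y), flat top 22 mm above the shelf. The origin is the centre of its underside. Its x axis points away from the robot (to within 0.3 rad), so its front long edge is 38 mm out along its -x. It stands on the left or the right side of the shelf.
- canister: Canister: clear acrylic, 84 mm across, 85 mm high, lid with a steel flip latch on the side towards the robot; wooden balls inside; standing loose, 0.6 kg; not to be moved. The origin is the centre of its underside, on its axis; its x axis points straight to the back of the shelf (world +x), which is what behind means. It stands on the side opposite the rack.
- cedar_ring: Bystander: cedar ring, 34 mm across, 12 mm high, lying loose amid the things. Origin: centre of its underside. Leave alone.
- spool: Bystander: dark wooden spool, 26 mm across, 26 mm high, standing loose towards the back. Origin: centre of its underside. Leave alone.
- tin: Bystander: round aluminium tin, 60 mm across, 22 mm high, loose on the right. Origin: centre of its underside. Leave alone.
Things that resemble listed ones, but are neither listed nor needed, are in the scene too. Several things look just like the part that bears screen_center: the one meant starts nearest to the robot's base. Leave any turquoise look-alike of the part that bears shortpin_center alone.

How it is judged:
By the outcome, as a careful person would: the job done as asked, in the order asked, and still so for the second after the job is handed in, with the robot touching nothing.
It also fails if it takes over 112 s, if anything falls off the work surface, if the arm or the gripper's body presses on something with over 40 N, if the wrist force passes 120 N, or if a joint passes its speed limit or range.

### The arm

A 7-joint arm with a two-finger parallel gripper is mounted at the origin on the work surface. World frame = base frame: x ahead of the robot, y to its left, z up, the work surface at z = 0. Lengths are in mm, angles in rad, forces in N, time in s.
With the tool pointing down it reaches from about 400 to 850 mm from the base axis. Payload 10.4 kg.
Tool frame: the origin (TCP) lies on the centre line of the jaws, within the pads' length; the fingertips stand 8 mm ahead of it and the grasp point (between the pads) lies 11 mm behind it; z points along the fingers, y is the line along which they close (so a half turn about z gives the same grasp; the last joint's range is limited). The gripper opens to 87 mm and grips with 3 to 60 N. Pads are 19 mm wide; open, the fingers measure 117 mm over their backs; the gripper's body (75 mm by 190 mm) begins 51 mm behind the grasp point.
Start: joints at [1.316, 0.332, -0.065, 1.46, 0.022, 1.35, -0.088], TCP at [143.601, -608.301, 230.576] pointing down, gripper open.
Joint ranges: [-2.6, 2.6], [-0.5, 2.12], [-1.47, 1.34], [0.16, 2.42], [-1.27, 4.41], [0.06, 2.06], [-2.6, 2.6]. Speed limits (rad/s): [2.22, 2.22, 2.79, 2.79, 3.14, 3.14, 3.14].

### API

Orientations are given as a unit quaternion [x, y, z, w].
In Python, from plant import manip gives the robot as it stands.
- The arm moves only by the tool drive_tool, never from a script. Its argument "rows" is a list of rows, each a list of 7 numbers: the turn, a rotation vector about the tool's x, y, z in rad, then the shift along the tool's x, y, z in cm, then the finger opening in cm, from 0 to 8.7. A call has 1 to 10 rows; each row is the pose to reach, as a shift and turn from the pose commanded when the call began, along the tool's axes at that moment; what a row does not reach only later rows make up. A row lasts 1/12 s, in which the tool goes at most 41.7 mm and 7.16 degrees, less where a joint would pass 70% of its speed; a pose out of reach is approached as far as the arm can. A call with a gripper value outside its range is refused whole. The fingers move at their own pace and stop on an object; the grip force is fixed at half the most. Time passes only in rows, so rows that repeat a pose let the fingers close. It gives the time, the measured TCP pose, the force, the opening and the grip force at its end, in the units of the state.
- manip.read_state(): the state, without advancing time (a new reading comes with each control period).
- manip.capture(name): name is "scene" or "top" or "wrist"; returns (picture, depth): 420x560x3 uint8, red, green, blue; 420x560 float32, mm along the optical axis (not along the pixel's ray), 0 where there is no reading.
- manip.calibration(name): a dict with "camera_matrix" (3x3 intrinsics, pixels), "k1" (the pictures are not rectified: a ray, as slopes to the right and down, at radius r is drawn at 1 + k1 r^2 times it, then the intrinsics apply), "R" (3x3) and "t" (3): a world point X has camera coordinates R X + t. Camera axes: x right, y down, z forward; pixel columns grow to the right and rows downward; lengths in mm; the calibration is good to about 2 mm. A picture is of the moment at which its call begins: read the wrist's pose just before it. calibration takes no time and is no camera call; for the wrist camera it gives the pose at the moment of the call.
- manip.finish_job(): hands the job in; it is judged then, once.
The state is a dict: "t": time; "joints": joint angles; "joint_vel": joint speeds; "joint_torque": joint torques, N m; "tcp_pos": TCP position; "ee_rot": TCP orientation; "contact_force": force on the tool from outside, world axes, zero at the start; "torque": the same for the moment, N m; "finger_gap": opening from 0.0 (shut) to 1.0 (fully open); "grasp_force": force on a finger pad.
Only numpy, scipy, OpenCV 4.12 (cv2) and the standard library are available. Lean on these libraries where they do the work, as an engineer would, in place of code of your own. Each camera call takes 0.05 s, during which the arm holds its last target. There are 200 camera calls.

## Working session

There is one attempt and no reset: what is moved stays moved. The work goes in short steps, Python scripts to look and compute and a tool call to move; the robot and the scene stay as the last step left them, time stands still between calls to the robot, and variables do not carry over. Pictures are saved under pics/ and viewed, at most 14 in all, crops included, and the job is handed in when it is done.

Besides the shell and the picture viewer there is one more tool, called after "Emit:" as name(argument=value, ...), one argument or row to a line, values as JSON. drive_tool: Moves the arm, as the interface text tells. Its arguments: {"type":"object","properties":{"rows":{"type":"array","items":{"type":"array","items":{"type":"number"}}}},"required":["rows"]}

```bash
ls; mkdir -p pics; cat > h.py <<'E'
import numpy as np, cv2
from plant import manip
from scipy.spatial.transform import Rotation as Ro
def snap(cam):
    c=manip.calibration(cam); im,d=manip.capture(cam)
    return im,d,c
def cloud(d,c):
    K=np.array(c["camera_matrix"]); h,w=d.shape
    u,v=np.meshgrid(np.arange(w),np.arange(h))
    p=np.stack([u,v],-1).reshape(-1,1,2).astype(np.float64)
    n=cv2.undistortPoints(p,K,np.array([c["k1"],0,0,0.])).reshape(h,w,2)
    P=np.dstack([n*d[...,None],d])
    W=(P-np.array(c["t"]).ravel())@np.array(c["R"])
    W[d<=0]=np.nan
    return W
E
python3 - <<'E'
from h import *
for n in("top","scene"):
    im,d,c=snap(n); cv2.imwrite(f"pics/{n}0.png",im[...,::-1]); np.savez(f"{n}0.npz",im=im,d=d,W=cloud(d,c))
    print(n,c)
print(manip.read_state())
E
```

```text
pics
top {'camera_matrix': array([[497.20159409,   0.        , 280.48082104],
       [  0.        , 497.20159409, 206.46328114],
       [  0.        ,   0.        ,   1.        ]]), 'k1': -0.0362648766501014, 'R': array([[ 0.01663765, -0.99985539,  0.00351844],
       [-0.99407836, -0.01691925, -0.10734036],
       [ 0.10738437, -0.00171171, -0.99421611]]), 't': array([-103.68347642,  574.51096569, 1263.21657782])}
scene {'camera_matrix': array([[510.62509059,   0.        , 283.5715825 ],
       [  0.        , 510.62509059, 207.47134365],
       [  0.        ,   0.        ,   1.        ]]), 'k1': -0.19113799054441413, 'R': array([[-0.15983361,  0.98714242,  0.00174938],
       [ 0.74746885,  0.12218391, -0.65296356],
       [-0.64478177, -0.10305792, -0.75738731]]), 't': array([ 159.9246013 , -381.28139024, 1481.15622471])}
{'t': 0.1, 'joints': array([ 1.31639668,  0.33280804, -0.06471269,  1.46084588,  0.02160654,
        1.34989052, -0.08849714]), 'joint_vel': array([ 0.00015977, -0.00013663, -0.00108955, -0.00272359, -0.00067139,
        0.00077239,  0.00076189]), 'joint_torque': array([ 1.52177272e-03, -6.24540639e+01,  2.46339559e-02, -3.90720713e+01,
       -6.16098242e-02,  3.65563924e-02,  4.51108122e-05]), 'tcp_pos': array([ 143.50807316, -607.96319766,  229.83938457]), 'ee_rot': array([ 9.93288895e-01,  1.15658014e-01, -1.01471044e-04, -6.19763291e-04]), 'contact_force': array([ 0.25159234, -0.07257867, -0.21244159]), 'torque': array([ 0.024352  ,  0.02663688, -0.07800505]), 'grasp_force': 0.0, 'finger_gap': 1.0054012713167086}
```

View pics/top0.png

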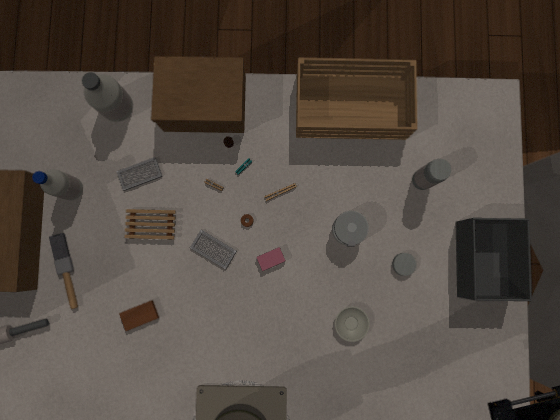

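View pics/scene0.png

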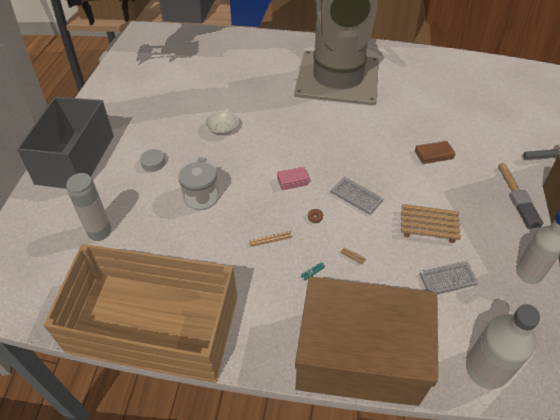

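Top view: rack (150,225), near screen (213,250), pink box (271,260), long pin (280,191), short pin (215,184), ring (247,220), canister (350,228), tin (404,264). The turquoise look-alike is at (243,167).

```bash
python3 - <<'E'
from h import *
f=np.load("top0.npz"); W=f["W"]; im=f["im"]
print("table z",np.nanmedian(W[300:320,200:300,2]), np.nanstd(W[300:320,200:300,2]))
for n,(u,v),r,z0 in [("rack",(150,225),34,12),("screen",(213,250),30,5),("screen2",(140,174),30,5),("box",(271,260),22,8),("long",(280,191),22,5),("short",(215,184),14,5),("turq",(243,167),14,5),("ring",(247,220),12,5),("can",(350,228),26,60),("tin",(404,264),16,10),("spool",(228,142),9,10)]:
    w=W[v-r:v+r,u-r:u+r].reshape(-1,3); w=w[w[:,2]>z0]
    if len(w)<5: print(n,len(w)); continue
    (cx,cy),(a,b),an=cv2.minAreaRect(w[:,:2].astype(np.float32))
    _,_,V=np.linalg.svd(w[:,:2]-w[:,:2].mean(0),full_matrices=False)
    print(n,len(w),"mean",w.mean(0).round(1),"rect",np.round([cx,cy,a,b,an],1),"pca deg",round(np.degrees(np.arctan2(V[0,1],V[0,0])),1),"zmed",np.median(w[:,2]).round(1))
E
```

```text
table z 0.17135146875044366 2.726615938987268
rack 950 mean [526.  247.1  21.2] rect [525.7 247.8 129.1  76.4  89.3] pca deg -90.0 zmed 21.4
screen 712 mean [463.5  79.8   9.6] rect [462.4  83.1 154.8 156.3   1. ] pca deg 61.0 zmed 9.5
screen2 669 mean [661.2 285.5   9.4] rect [661.6 285.3 160.2 160.1   1. ] pca deg -67.0 zmed 9.3
box 399 mean [440.4 -70.7  24. ] rect [441.7 -71.7  64.9  86.5  59.5] pca deg 115.9 zmed 24.2
long 195 mean [617.7 -89.6   8.5] rect [621.9 -92.2 115.8 111.6   0.9] pca deg -58.3 zmed 8.1
short 99 mean [635.1  84.1   8.9] rect [638.5  83.7  68.2  70.4  87.3] pca deg 67.8 zmed 8.5
turq 94 mean [684.7   8.9   9.5] rect [683.3  10.3  59.1  56.9  57.2] pca deg 136.9 zmed 9.8
ring 126 mean [541.3  -4.5  11.3] rect [540.   -3.1  62.3  46.6  13.8] pca deg -143.1 zmed 11.3
can 951 mean [ 520.5 -270.6   81.6] rect [ 521.9 -271.3   84.7   85.4   57.5] pca deg 164.1 zmed 81.8
tin 438 mean [ 432.2 -418.7   22.2] rect [ 432.4 -420.    56.8   60.6    1. ] pca deg -97.6 zmed 22.5
spool 72 mean [750.   49.1  26. ] rect [750.5  49.5  22.2  23.2  49.7] pca deg -168.8 zmed 25.9
```

```bash
cat >> h.py <<'E'
def plan(*tg):
    "targets (x,y,z,yaw of tool x in deg, tool down); prints turn (rad) and shift (cm) from the present pose"
    s=manip.read_state(); R0=Ro.from_quat(s["ee_rot"]); x=R0.as_matrix()[:,0]
    print("t %.1f pos %s yaw %.1f gap %.1f F %s"%(s["t"],s["tcp_pos"].round(1),np.degrees(np.arctan2(x[1],x[0])),s["finger_gap"]*87,s["contact_force"].round(1)))
    for X in tg:
        a=np.radians(X[3]); R=np.array([[np.cos(a),np.sin(a),0],[np.sin(a),-np.cos(a),0],[0,0,-1]])
        print(X,"turn",(R0.inv()*Ro.from_matrix(R)).as_rotvec().round(3),"shift",(R0.inv().apply(np.array(X[:3])-s["tcp_pos"])/10).round(2))
E
python3 - <<'E'
from h import *
plan((430,-250,230,61),(450,60,230,61))
c=manip.calibration("wrist"); s=manip.read_state()
C=-np.array(c["R"]).T@c["t"]; R0=Ro.from_quat(s["ee_rot"])
print("cam in tool",R0.inv().apply(C-s["tcp_pos"]).round(1),"axes",R0.inv().apply(np.array(c["R"])).round(2),c["camera_matrix"][0])
E
```

```text
t 0.1 pos [ 143.5 -608.   229.8] yaw 13.3 gap 87.5 F [ 0.3 -0.1 -0.2]
(430, -250, 230, 61) turn [-0.001 -0.    -0.833] shift [ 3.611e+01 -2.826e+01  2.000e-02]
(450, 60, 230, 61) turn [-0.001 -0.    -0.833] shift [ 4.518e+01 -5.797e+01  5.000e-02]
cam in tool [  82.2   -0.7 -155.1] axes [[ 0.    1.    0.  ]
 [-0.95  0.   -0.3 ]
 [-0.3  -0.    0.95]] [300.92644875   0.         282.13734677]
```

Emit:
drive_tool(
  rows=[
    [0,0,-0.83,36.1,-28.3,0,8],
    [0,0,-0.83,36.1,-28.3,0,8],
    [0,0,-0.83,36.1,-28.3,0,8],
    [0,0,-0.83,36.1,-28.3,0,8],
    [0,0,-0.83,36.1,-28.3,0,8],
    [0,0,-0.83,36.1,-28.3,0,8],
    [0,0,-0.83,36.1,-28.3,0,8],
    [0,0,-0.83,36.1,-28.3,0,8],
    [0,0,-0.83,36.1,-28.3,0,8],
    [0,0,-0.83,36.1,-28.3,0,8],
  ],
)

```text
t: 0.93
tcp_pos: [404.3, -280.9, 230.5]
ee_rot: [0.862, 0.506, -0.0, 0.0]
contact_force: [1.8, -0.3, -0.9]
finger_gap: 0.92
grasp_force: 0.0
```

```bash
python3 -c "
from h import *
plan((450,60,230,61),(450,-20,230,61))"
```

```text
t 0.9 pos [ 404.3 -280.9  230.5] yaw 60.8 gap 80.1 F [ 1.8 -0.3 -0.9]
(450, 60, 230, 61) turn [-0.     0.    -0.003] shift [ 31.99 -12.63   0.04]
(450, -20, 230, 61) turn [-0.     0.    -0.003] shift [25.01 -8.73  0.04]
```

Emit:
drive_tool(
  rows=[
    [0,0,0,29,-11.0,0,8],
    [0,0,0,29,-11.0,0,8],
    [0,0,0,29,-11.0,0,8],
    [0,0,0,29,-11.0,0,8],
    [0,0,0,29,-11.0,0,8],
    [0,0,0,29,-11.0,0,8],
    [0,0,0,29,-11.0,0,8],
    [0,0,0,29,-11.0,0,8],
    [0,0,0,29,-11.0,0,8],
    [0,0,0,29,-11.0,0,8],
  ],
)

```text
t: 1.77
tcp_pos: [448.8, 24.9, 230.4]
ee_rot: [0.862, 0.507, -0.0, -0.0]
contact_force: [0.4, -0.3, 0.3]
finger_gap: 0.92
grasp_force: 0.0
```

```bash
python3 - <<'E'
from h import *
plan()
im,d,c=snap("wrist"); W=cloud(d,c); np.savez("w0.npz",im=im,d=d,W=W); cv2.imwrite("pics/w0.png",im[...,::-1])
z=W[...,2]; print(np.nanpercentile(z,[5,50,95]))
E
```

```text
t 1.8 pos [448.8  24.9 230.4] yaw 61.0 gap 80.1 F [ 0.4 -0.3  0.3]
[-2.36048839e-01  1.65285457e+00  3.35563955e+02]
```

View pics/w0.png

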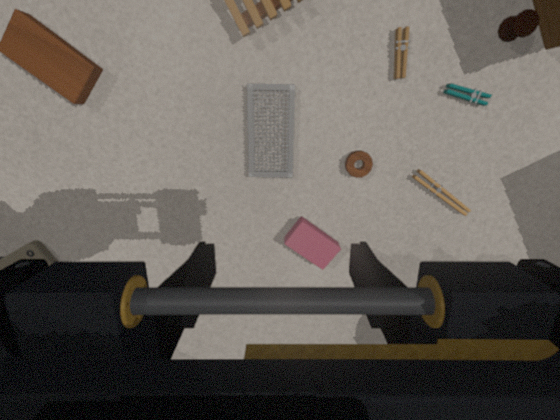

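The wrist view shows the screen at (270,130), box (312,242), ring (359,164), long pin (440,192) and short pin (402,52).

```bash
cat >> h.py <<'E'
def meas(W,uv,z0,z1,r=60):
    u,v=uv; m=((W[...,2]>z0)&(W[...,2]<z1)).astype(np.uint8)
    k=np.zeros_like(m); k[max(0,v-r):v+r,max(0,u-r):u+r]=1; m*=k
    m=cv2.morphologyEx(m,cv2.MORPH_CLOSE,np.ones((3,3),np.uint8)); m=cv2.morphologyEx(m,cv2.MORPH_OPEN,np.ones((2,2),np.uint8))
    n,L,st,ce=cv2.connectedComponentsWithStats(m)
    i=min(range(1,n),key=lambda i:np.hypot(*(ce[i]-uv))-0.02*st[i,4])
    w=W[(L==i)&(W[...,2]>z0)&(W[...,2]<z1)]
    (cx,cy),(a,b),an=cv2.minAreaRect(w[:,:2].astype(np.float32))
    if a<b: an+=90; a,b=b,a
    q=w[:,:2]-w[:,:2].mean(0); V=np.linalg.svd(q,full_matrices=False)[2][0]
    p=q@V; s=q@np.array([-V[1],V[0]])
    mid=w[:,:2].mean(0)+V*(np.percentile(p,1)+np.percentile(p,99))/2+np.array([-V[1],V[0]])*(np.percentile(s,1)+np.percentile(s,99))/2
    print(uv,len(w),"mean",w.mean(0).round(1),"rect",np.round([cx,cy,a,b,an],1),"pca deg",round(np.degrees(np.arctan2(V[1],V[0]))%180,1),"mid",mid.round(1),"size",np.round([np.ptp(np.percentile(p,[1,99])),np.ptp(np.percentile(s,[1,99]))],1))
E
python3 - <<'E'
from h import *
W=np.load("w0.npz")["W"]
print(W[195:215,225:245,2].mean(),W[195:215,225:245,2].std())
for n,uv,z0,z1,r in [("screen",(270,130),5,16,70),("box",(312,242),16,32,40),("ring",(359,164),7,18,25),("long",(440,192),5,16,40),("short",(402,52),5,16,40),("turq",(466,95),5,16,40)]:
    print(n,end=" "); meas(W,uv,z0,z1,r)
E
```

```text
nan nan
screen (270, 130) 1681 mean [465.3  87.4  10.7] rect [463.6  82.8 108.7  54.7  60.3] pca deg 60.4 mid [464.   83.3] size [107.   54.1]
box (312, 242) 1414 mean [441.9 -67.2  24.5] rect [440.5 -68.5  66.   41.8 114.4] pca deg 114.6 mid [441.4 -67.9] size [63.6 38.9]
ring (359, 164) 465 mean [541.1  -2.9  12.7] rect [541.   -3.6  31.8  31.3  64.7] pca deg 13.6 mid [541.   -2.9] size [30.8 30.4]
long (440, 192) 520 mean [618.4 -88.7  10.3] rect [618.4 -89.5  89.7  13.7 114.4] pca deg 115.9 mid [619.  -89.4] size [86.9 12.5]
short (402, 52) 536 mean [634.3  88.1  10.2] rect [634.5  86.9  50.7  15.4  63.5] pca deg 64.5 mid [634.1  86.9] size [49.7 13.6]
turq (466, 95) 420 mean [685.4  10.1  10.1] rect [685.8   9.6  52.   13.8 139. ] pca deg 135.6 mid [685.5  10. ] size [49.9 12.2]
```

```bash
python3 -c "
from h import *
plan((464,83,60,60.4),(464,83,10.5,60.4))"
```

```text
t 1.8 pos [448.7  23.5 230.2] yaw 60.8 gap 80.3 F [-0.4 -1.1 -0.4]
(464, 83, 60, 60.4) turn [-0.     0.001  0.008] shift [ 5.95 -1.56 17.02]
(464, 83, 10.5, 60.4) turn [-0.     0.001  0.008] shift [ 5.95 -1.55 21.97]
```

Emit:
drive_tool(
  rows=[
    [0,0,0.008,5.95,-1.55,12,8],
    [0,0,0.008,5.95,-1.55,17,8],
    [0,0,0.008,5.95,-1.55,17,8],
    [0,0,0.008,5.95,-1.55,17,8],
    [0,0,0.008,5.95,-1.55,17,8],
    [0,0,0.008,5.95,-1.55,17,8],
    [0,0,0.008,5.95,-1.55,17,8],
    [0,0,0.008,5.95,-1.55,17,8],
  ],
)

```text
t: 2.48
tcp_pos: [465.4, 82.4, 61.8]
ee_rot: [0.865, 0.502, 0.001, 0.001]
contact_force: [-0.4, 0.0, 0.1]
finger_gap: 0.916
grasp_force: 0.0
```

```bash
python3 -c "
from h import *
plan((464,83,10.5,60.4))"
```

```text
t 2.5 pos [465.4  82.4  61.8] yaw 60.3 gap 79.7 F [-0.4  0.   0.1]
(464, 83, 10.5, 60.4) turn [ 0.002 -0.    -0.002] shift [-0.02 -0.16  5.13]
```

Emit:
drive_tool(
  rows=[
    [0,0,0,0,-0.1,2.5,8],
    [0,0,0,0,-0.1,4.2,8],
    [0,0,0,0,-0.1,5.0,8],
    [0,0,0,0,-0.1,5.0,8],
    [0,0,0,0,-0.1,5.0,5],
    [0,0,0,0,-0.1,5.0,5],
    [0,0,0,0,-0.1,5.0,5],
    [0,0,0,0,-0.1,5.0,5],
    [0,0,0,0,-0.1,5.0,5],
    [0,0,0,0,-0.1,5.0,5],
  ],
)

```text
t: 3.32
tcp_pos: [464.1, 84.0, 11.1]
ee_rot: [0.864, 0.503, 0.0, 0.0]
contact_force: [-0.6, -1.4, 7.0]
finger_gap: 0.638
grasp_force: 30.0
```

```bash
python3 -c "
from h import *
plan((464,83,100,60.4),(526,247.5,100,90))
print(manip.read_state()['grasp_force'])"
```

```text
t 3.3 pos [464.1  84.   11.1] yaw 60.4 gap 55.5 F [-0.6 -1.4  7. ]
(464, 83, 100, 60.4) turn [ 0.001 -0.    -0.   ] shift [-0.09  0.05 -8.89]
(526, 247.5, 100, 90) turn [ 0.001  0.    -0.517] shift [17.28 -2.69 -8.89]
30.001948177814484
```

Emit:
drive_tool(
  rows=[
    [0,0,0,0,0,-2,5],
    [0,0,0,0,0,-6,5],
    [0,0,-0.1,3,-1,-10,5],
    [0,0,-0.517,7.5,-3.5,-17,5],
    [0,0,-0.517,7.5,-3.5,-17,5],
    [0,0,-0.517,7.5,-3.5,-17,5],
    [0,0,-0.517,7.5,-3.5,-17,5],
    [0,0,-0.517,7.5,-3.5,-17,5],
    [0,0,-0.517,7.5,-3.5,-17,5],
    [0,0,-0.517,7.5,-3.5,-17,5],
  ],
)

```text
t: 4.15
tcp_pos: [469.8, 165.9, 179.8]
ee_rot: [0.708, 0.706, -0.001, -0.0]
contact_force: [0.4, -0.2, -1.3]
finger_gap: 0.639
grasp_force: 30.0
```

```bash
python3 - <<'E'
from h import *
im,d,c=snap("wrist"); W=cloud(d,c); np.savez("w1.npz",im=im,d=d,W=W); cv2.imwrite("pics/w1.png",im[...,::-1])
plan((526,247.5,80,90))
E
```

```text
t 4.2 pos [469.9 165.9 179.8] yaw 89.9 gap 55.5 F [-0.  -1.  -0.5]
(526, 247.5, 80, 90) turn [-0.001  0.    -0.002] shift [8.18 5.61 9.97]
```

View pics/w1.png

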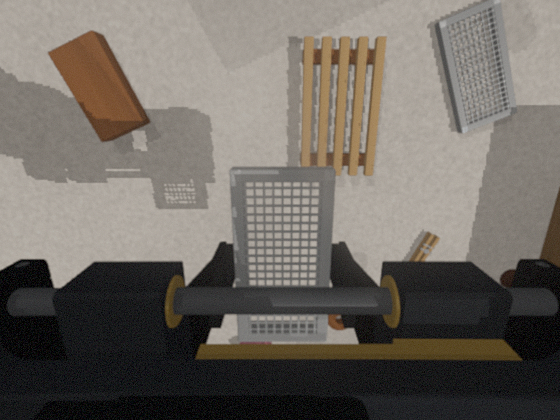

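The rack is fully visible around (342,107), and the screen is held square at (282,250).

```bash
python3 - <<'E'
from h import *
W=np.load("w1.npz")["W"]
for u,v in((342,107),):
    m=(W[...,2]>15)&(W[...,2]<29); m[:, :290]=0; m[:,395:]=0; m[185:]=0
    w=W[m]; print(len(w),w.mean(0).round(1),cv2.minAreaRect(w[:,:2].astype(np.float32)))
    # column slats: fit top face edges
    for lo,hi in((195,220),(220,245),(245,270),(270,300)):
        q=w[(w[:,1]>lo)&(w[:,1]<hi)]; print(lo,np.percentile(q[:,0],[1,99]).round(1))
    for lo,hi in((490,510),(520,540),(545,562)):
        q=w[(w[:,0]>lo)&(w[:,0]<hi)]; print(lo,np.percentile(q[:,1],[1,99]).round(1))
m=(W[...,2]>160)&(W[...,2]<190); m[:,:225]=0; m[:,340:]=0
w=W[m]; print(len(w),w.mean(0),np.percentile(w[:,1],[0.5,99.5]),np.percentile(w[w[:,1]>200][:,0],[1,99]))
E
```

```text
7160 [526.9 257.1  22.1] ((526.0355834960938, 250.39976501464844), (130.00648498535156, 76.20926666259766), 89.75777435302734)
195 [487.8 562.7]
220 [488.2 562.9]
245 [488.4 563. ]
270 [488.3 563.1]
490 [196.6 314.6]
520 [188.  314.4]
545 [187.1 314.1]
11217 [468.46101703 175.70158435 179.12274265] [112.19114926 221.37154127] [441.22966905 495.9653012 ]
```

```bash
python3 -c "
from h import *
plan((526.8,249.7,60,89.8))"
```

```text
t 4.2 pos [469.9 165.9 179.8] yaw 89.9 gap 55.5 F [-0.  -1.  -0.5]
(526.8, 249.7, 60, 89.8) turn [-0.001  0.     0.001] shift [ 8.4   5.69 11.97]
```

Emit:
drive_tool(
  rows=[
    [0,0,0,4,2.7,4,5],
    [0,0,0,8.4,5.7,8,5],
    [0,0,0,8.4,5.7,11,5],
    [0,0,0,8.4,5.7,12,5],
    [0,0,0,8.4,5.7,12,5],
    [0,0,0,8.4,5.7,12,5],
    [0,0,0,8.4,5.7,12,5],
    [0,0,0,8.4,5.7,12,5],
  ],
)

```text
t: 4.87
tcp_pos: [528.0, 250.2, 62.2]
ee_rot: [0.708, 0.707, 0.001, 0.001]
contact_force: [0.4, 0.1, -0.2]
finger_gap: 0.637
grasp_force: 30.0
```

```bash
python3 -c "
from h import *
plan((526.8,249.7,33,89.8))"
```

```text
t 4.9 pos [528.  250.2  62.2] yaw 89.9 gap 55.4 F [ 0.4  0.1 -0.2]
(526.8, 249.7, 33, 89.8) turn [ 0.002 -0.     0.002] shift [-0.05 -0.13  2.92]
```

Emit:
drive_tool(
  rows=[
    [0,0,0,0,0,1.5,5],
    [0,0,0,0,0,2.4,5],
    [0,0,0,0,0,2.4,5],
    [0,0,0,0,0,2.4,5],
    [0,0,0,0,0,2.4,5],
  ],
)

```text
t: 5.28
tcp_pos: [527.3, 250.5, 36.8]
ee_rot: [0.707, 0.707, 0.0, 0.0]
contact_force: [1.0, 0.1, -0.7]
finger_gap: 0.638
grasp_force: 30.0
```

```bash
python3 -c "
from h import *
plan((526.8,249.7,33,89.8))"
```

```text
t 5.3 pos [527.3 250.5  36.8] yaw 90.0 gap 55.5 F [ 1.   0.1 -0.7]
(526.8, 249.7, 33, 89.8) turn [0.    0.    0.003] shift [-0.08 -0.05  0.38]
```

Lower to contact, release, and retreat upward.

Emit:
drive_tool(
  rows=[
    [0,0,0.003,-0.08,-0.05,0.2,5],
    [0,0,0.003,-0.08,-0.05,0.38,5],
    [0,0,0.003,-0.08,-0.05,0.4,5],
    [0,0,0.003,-0.08,-0.05,0.4,5],
    [0,0,0.003,-0.08,-0.05,0.4,7.5],
    [0,0,0.003,-0.08,-0.05,0.4,7.5],
    [0,0,0.003,-0.08,-0.05,0.4,7.5],
    [0,0,0.003,-0.08,-0.05,-1,7.5],
    [0,0,0.003,-0.08,-0.05,-4,7.5],
    [0,0,0.003,-0.08,-0.05,-8,7.5],
  ],
)

```text
t: 6.12
tcp_pos: [525.2, 249.0, 116.1]
ee_rot: [0.708, 0.706, -0.002, -0.001]
contact_force: [2.0, -0.6, 0.6]
finger_gap: 0.853
grasp_force: 0.0
```

```bash
python3 -c "
from h import *
plan((470,166,230,90),(500,30,230,110))"
```

```text
t 6.1 pos [525.2 249.  116.1] yaw 89.9 gap 74.2 F [ 2.  -0.6  0.6]
(470, 166, 230, 90) turn [-0.004  0.001 -0.003] shift [ -8.33  -5.54 -11.36]
(500, 30, 230, 110) turn [-0.004  0.001 -0.352] shift [-21.92  -2.51 -11.35]
```

Emit:
drive_tool(
  rows=[
    [0,0,0,0,0,-4,7.5],
    [0,0,0,-5,0,-8,7.5],
    [0,0,0,-12,0,-11.5,7.5],
    [0,0,0,-12,0,-11.5,7.5],
    [0,0,0,-12,0,-11.5,7.5],
    [0,0,0,-12,0,-11.5,7.5],
    [0,0,0,-12,0,-11.5,7.5],
    [0,0,0,-12,0,-11.5,7.5],
  ],
)

```text
t: 6.78
tcp_pos: [525.9, 130.8, 231.7]
ee_rot: [0.708, 0.706, 0.0, -0.0]
contact_force: [1.1, 1.1, -0.6]
finger_gap: 0.86
grasp_force: 0.0
```

```bash
python3 - <<'E'
from h import *
im,d,c=snap("wrist"); W=cloud(d,c); np.savez("w2.npz",im=im,d=d,W=W); cv2.imwrite("pics/w2.png",im[...,::-1])
plan((441,-68,80,114.5))
E
```

```text
t 6.8 pos [525.7 131.2 231.4] yaw 89.9 gap 75.1 F [ 0.1 -0.1  0.4]
(441, -68, 80, 114.5) turn [-0.    -0.    -0.429] shift [-19.93  -8.45  15.14]
```

View pics/w2.png

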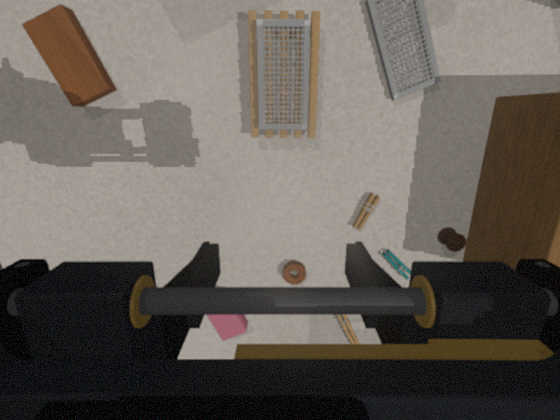

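The screen lies on the rack, screen about (284,74), rack (285,74), evenly centred.

```bash
python3 - <<'E'
from h import *
W=np.load("w2.npz")["W"]
z=W[...,2]; M=np.zeros(z.shape,bool); M[5:142,240:328]=1
for n,m in(("screen",M&(z>28.5)&(z<40)),("all",M&(z>16)&(z<40))):
    w=W[m]; print(n,len(w),np.round(cv2.minAreaRect(w[:,:2].astype(np.float32))[0],1),cv2.minAreaRect(w[:,:2].astype(np.float32))[1:],np.percentile(w[:,0],[.5,99.5]).round(1),np.percentile(w[:,1],[.5,99.5]).round(1),np.median(w[:,2]))
meas(W,(367,211),5,16,40)
E
```

```text
screen 3764 [525.4 250.4] ((109.69398498535156, 56.15032958984375), 89.95816802978516) [497.7 553.2] [195.6 304.8] 32.81738463377951
all 7584 [525.6 250.8] ((130.00784301757812, 76.80715942382812), 89.91707611083984) [488.2 563.5] [187.  314.3] 25.741156499146104
(367, 211) 311 mean [635.6  88.7  10.2] rect [635.   88.6  51.3  14.1  61.6] pca deg 64.4 mid [635.3  88.4] size [49.8 12.3]
```

Emit:
drive_tool(
  rows=[
    [0,0,-0.43,-19.9,-8.4,4,7],
    [0,0,-0.43,-19.9,-8.4,8,7],
    [0,0,-0.43,-19.9,-8.4,12,7],
    [0,0,-0.43,-19.9,-8.4,14,7],
    [0,0,-0.43,-19.9,-8.4,14,7],
    [0,0,-0.43,-19.9,-8.4,14,7],
    [0,0,-0.43,-19.9,-8.4,14,7],
    [0,0,-0.43,-19.9,-8.4,14,7],
    [0,0,-0.43,-19.9,-8.4,14,7],
  ],
)

```text
t: 7.58
tcp_pos: [440.8, -68.3, 90.6]
ee_rot: [0.541, 0.841, -0.0, -0.001]
contact_force: [0.3, 0.4, -0.2]
finger_gap: 0.802
grasp_force: 0.0
```

```bash
python3 - <<'E'
from h import *
im,d,c=snap("wrist"); cv2.imwrite("pics/w3.png",im[...,::-1]); W=cloud(d,c)
m=(W[...,2]>17)&(W[...,2]<30)&(np.hypot(W[...,0]-441,W[...,1]+68)<48)
w=W[m]; print(len(w),cv2.minAreaRect(w[:,:2].astype(np.float32)),w.mean(0))
plan((441,-68,14,114.5))
E
```

```text
4053 ((439.876220703125, -68.1449966430664), (41.42393112182617, 66.04859161376953), 24.730573654174805) [439.53718245 -66.10450701  24.55495783]
t 7.6 pos [442.  -67.4  91.6] yaw 114.6 gap 70.0 F [-0.5 -0.1 -0.6]
(441, -68, 14, 114.5) turn [ 0.    -0.001  0.001] shift [-0.02 -0.12  7.76]
```

View pics/w3.png

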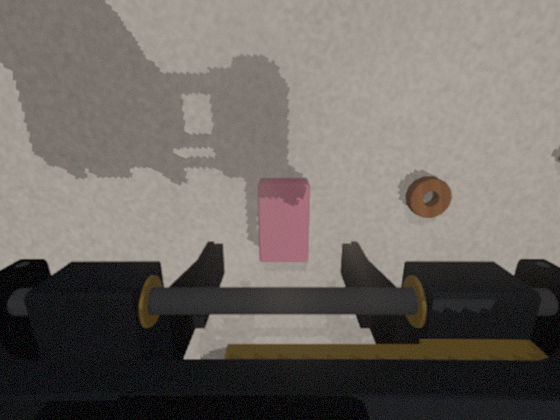

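The box sits centred between the fingers at (284,220), upright. The ring is clear at (430,197).

Emit:
drive_tool(
  rows=[
    [0,0,0,0,0,3,7],
    [0,0,0,0,0,6,7],
    [0,0,0,0,0,7.6,7],
    [0,0,0,0,0,7.6,7],
    [0,0,0,0,0,7.6,3.2],
    [0,0,0,0,0,7.6,3.2],
    [0,0,0,0,0,7.6,3.2],
    [0,0,0,0,0,7.6,3.2],
    [0,0,0,0,0,7.6,3.2],
    [0,0,0,0,0,7.6,3.2],
  ],
)

```text
t: 8.47
tcp_pos: [442.2, -69.3, 16.1]
ee_rot: [0.541, 0.841, -0.0, 0.001]
contact_force: [-1.5, 0.1, 6.2]
finger_gap: 0.459
grasp_force: 30.0
```

```bash
python3 -c "
from h import *
plan((480,150,150,90))"
```

```text
t 8.5 pos [442.2 -69.3  16.1] yaw 114.4 gap 39.9 F [-1.5  0.1  6.2]
(480, 150, 150, 90) turn [0.001 0.001 0.427] shift [ 18.38  12.53 -13.4 ]
```

Emit:
drive_tool(
  rows=[
    [0,0,0,0,0,-2,3.2],
    [0,0,0,0,0,-6,3.2],
    [0,0,0.1,4,3,-9,3.2],
    [0,0,0.427,18.4,12.5,-13.4,3.2],
    [0,0,0.427,18.4,12.5,-13.4,3.2],
    [0,0,0.427,18.4,12.5,-13.4,3.2],
    [0,0,0.427,18.4,12.5,-13.4,3.2],
    [0,0,0.427,18.4,12.5,-13.4,3.2],
    [0,0,0.427,18.4,12.5,-13.4,3.2],
    [0,0,0.427,18.4,12.5,-13.4,3.2],
  ],
)

```text
t: 9.3
tcp_pos: [479.2, 153.3, 150.3]
ee_rot: [0.705, 0.709, 0.001, -0.0]
contact_force: [0.3, -1.2, -2.0]
finger_gap: 0.456
grasp_force: 30.0
```

```bash
python3 - <<'E'
from h import *
im,d,c=snap("wrist"); cv2.imwrite("pics/w4.png",im[...,::-1]); W=cloud(d,c)
ps=np.mean([manip.read_state()["tcp_pos"] for _ in range(1)],0)
plan((526.5,249.7,100,90))
hsv=cv2.cvtColor(im,cv2.COLOR_RGB2HSV); pink=(hsv[...,0]>160)&(hsv[...,1]>80)&(W[...,2]>60)
w=W[pink]; zt=np.percentile(w[:,2],95); w=w[w[:,2]>zt-5]
print("box",len(w),zt,np.percentile(w[:,0],[.5,99.5]),np.percentile(w[:,1],[.5,99.5]),cv2.minAreaRect(w[:,:2].astype(np.float32)))
z=W[...,2]; M=(np.abs(W[...,0]-526)<45)&(np.abs(W[...,1]-250)<75)
w=W[M&(z>28.5)&(z<40)]; print("screen",len(w),cv2.minAreaRect(w[:,:2].astype(np.float32)))
E
```

```text
t 9.3 pos [479.1 151.  149.6] yaw 90.1 gap 39.7 F [-0.5 -0.4 -0.6]
(526.5, 249.7, 100, 90) turn [-0.    -0.     0.002] shift [9.86 4.76 4.96]
box 489 255.63023151931802 [417.49965432 534.23386668] [173.4665816  180.74113999] ((475.505615234375, 176.94520568847656), (122.41763305664062, 8.336221694946289), 0.47393089532852173)
screen 6132 ((525.2887573242188, 250.49388122558594), (56.27336883544922, 109.9764633178711), 0.09780386835336685)
```

View pics/w4.png

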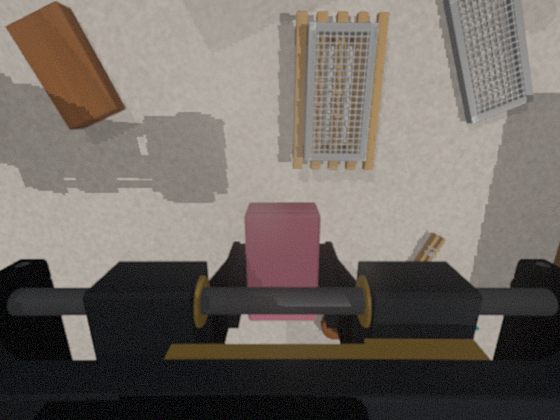

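The held box is at (283,262), its far edge at row ~205. The screen on the rack is at (340,90).

```bash
python3 - <<'E'
from h import *
im,d,c=snap("wrist"); W=cloud(d,c); plan((526.5,250,100,90))
w=W[200:325,240:326].reshape(-1,3); w=w[(w[:,2]>150)&(w[:,2]<166)]
print(len(w),np.median(w,0),np.percentile(w[:,0],[1,99]),np.percentile(w[:,1],[.5,99.5]),cv2.minAreaRect(w[w[:,1]>160][:,:2].astype(np.float32)))
E
```

```text
t 9.4 pos [479.1 149.7 149.2] yaw 90.0 gap 39.7 F [-0.2 -0.9 -1.2]
(526.5, 250, 100, 90) turn [-0.001  0.001 -0.   ] shift [10.03  4.74  4.91]
6328 [477.57878995 163.05974482 158.04376313] [457.15905425 498.26927227] [120.31445843 184.89234706] ((477.661376953125, 172.6210479736328), (47.53133010864258, 25.226089477539062), 0.022687416523694992)
```

Emit:
drive_tool(
  rows=[
    [0,0,0,4,2,2,3.2],
    [0,0,0,8,4,4,3.2],
    [0,0,0,9.8,4.8,6,3.2],
    [0,0,0,9.8,4.8,7.5,3.2],
    [0,0,0,9.8,4.8,8.8,3.2],
    [0,0,0,9.8,4.8,8.8,3.2],
    [0,0,0,9.8,4.8,8.8,3.2],
    [0,0,0,9.8,4.8,8.8,3.2],
  ],
)

```text
t: 10.07
tcp_pos: [528.1, 246.6, 62.6]
ee_rot: [0.708, 0.706, 0.0, 0.001]
contact_force: [0.5, 0.0, 0.3]
finger_gap: 0.452
grasp_force: 30.0
```

```bash
python3 - <<'E'
from h import *
manip.capture("wrist"); plan((526.8,247.6,47.5,90))
im,d,c=snap("wrist"); W=cloud(d,c); plan((526.8,247.6,47.5,90)); cv2.imwrite("pics/w5.png",im[...,::-1])
E
```

```text
t 10.1 pos [528.3 247.   62.9] yaw 89.9 gap 40.1 F [-0.3  0.  -0.4]
(526.8, 247.6, 47.5, 90) turn [ 0.002  0.    -0.002] shift [ 0.06 -0.15  1.54]
t 10.2 pos [528.3 247.2  62.9] yaw 89.9 gap 39.7 F [-0.3 -0.1 -1.7]
(526.8, 247.6, 47.5, 90) turn [ 0.002  0.    -0.002] shift [ 0.04 -0.15  1.54]
```

Emit:
drive_tool(
  rows=[
    [0,0,0,0.05,-0.15,0.8,3.2],
    [0,0,0,0.05,-0.15,1.3,3.2],
    [0,0,0,0.05,-0.15,1.5,3.2],
    [0,0,0,0.05,-0.15,1.5,3.2],
    [0,0,0,0.05,-0.15,1.5,3.2],
  ],
)

```text
t: 10.58
tcp_pos: [526.0, 248.4, 47.9]
ee_rot: [0.707, 0.707, -0.0, 0.001]
contact_force: [-6.0, -6.6, 18.9]
finger_gap: 0.457
grasp_force: 30.0
```

```bash
python3 - <<'E'
from h import *
plan((526.8,247.6,47.5,90))
E
```

```text
t 10.6 pos [526.  248.4  47.9] yaw 90.0 gap 39.8 F [-6.  -6.6 18.9]
(526.8, 247.6, 47.5, 90) turn [ 0.001  0.002 -0.   ] shift [-0.08  0.08  0.04]
```

Emit:
drive_tool(
  rows=[
    [0,0,0,0,0,-0.1,3.2],
    [0,0,0,0,0,-0.1,3.2],
    [0,0,0,0,0,-0.1,6],
    [0,0,0,0,0,-0.1,6],
    [0,0,0,0,0,-0.1,6],
    [0,0,0,0,0,-0.1,6],
    [0,0,0,0,0,-2,6],
    [0,0,0,0,0,-6,6],
    [0,0,0,-3,0,-10,6],
    [0,0,0,-8,0,-14,6],
  ],
)

```text
t: 11.42
tcp_pos: [525.2, 194.7, 169.2]
ee_rot: [0.705, 0.709, 0.001, -0.0]
contact_force: [1.5, -1.2, 0.5]
finger_gap: 0.687
grasp_force: 0.0
```

```bash
python3 - <<'E'
from h import *
plan((520,130,230,90))
E
```

```text
t 11.4 pos [525.2 194.7 169.2] yaw 90.3 gap 59.8 F [ 1.5 -1.2  0.5]
(520, 130, 230, 90) turn [ 0.001 -0.003  0.005] shift [-6.45 -0.55 -6.1 ]
```

Emit:
drive_tool(
  rows=[
    [0,0,0,-3,0,-4,6],
    [0,0,0,-6.5,-0.3,-6,6],
    [0,0,0,-6.5,-0.3,-6,6],
    [0,0,0,-6.5,-0.3,-6,6],
    [0,0,0,-6.5,-0.3,-6,6],
    [0,0,0,-6.5,-0.3,-6,6],
  ],
)

```text
t: 11.92
tcp_pos: [522.1, 128.4, 225.7]
ee_rot: [0.706, 0.708, -0.0, -0.001]
contact_force: [0.7, -0.3, -1.0]
finger_gap: 0.687
grasp_force: 0.0
```

```bash
python3 - <<'E'
from h import *
im,d,c=snap("wrist"); cv2.imwrite("pics/w6.png",im[...,::-1]); W=cloud(d,c)
z=W[...,2]; M=(np.abs(W[...,0]-526)<45)&(np.abs(W[...,1]-250)<75)
for n,a,b in(("box",50,64),("scr",28.5,40),("all",16,64)):
    w=W[M&(z>a)&(z<b)]; r=cv2.minAreaRect(w[:,:2].astype(np.float32)); print(n,len(w),np.round(r[0],1),np.round(r[1],1),round(r[2],1),np.median(w[:,2]))
plan((619,-89.5,100,115.5))
E
```

```text
box 2933 [524.1 249.2] [40.7 65.2] 0.2 56.847435313818096
scr 2509 [525.5 250.4] [109.7  55.9] 89.9 32.82884995009883
all 8385 [525.7 250.7] [129.4  76.5] 89.8 32.824203903288755
t 12.0 pos [522.  128.6 225.7] yaw 90.1 gap 59.7 F [-0.7 -0.1 -0.6]
(619, -89.5, 100, 115.5) turn [-0.002 -0.001 -0.442] shift [-21.84   9.67  12.54]
```

View pics/w6.png

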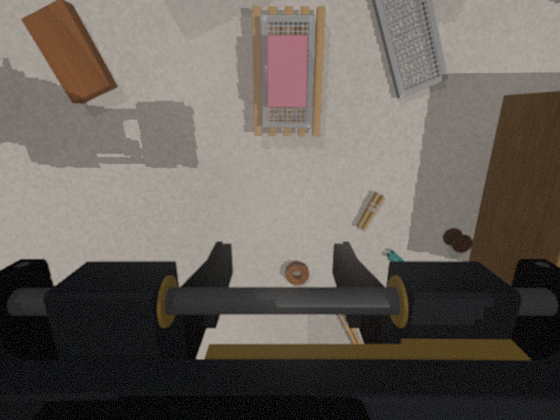

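The box sits centred on the screen at (287,71), within 1.5 mm. Next, the long pin.

Emit:
drive_tool(
  rows=[
    [0,0,-0.44,-21.8,9.6,4,4.5],
    [0,0,-0.44,-21.8,9.6,8,4.5],
    [0,0,-0.44,-21.8,9.6,12,4.5],
    [0,0,-0.44,-21.8,9.6,13,4.5],
    [0,0,-0.44,-21.8,9.6,13,4.5],
    [0,0,-0.44,-21.8,9.6,13,4.5],
    [0,0,-0.44,-21.8,9.6,13,4.5],
    [0,0,-0.44,-21.8,9.6,13,4.5],
    [0,0,-0.44,-21.8,9.6,13,4.5],
  ],
)

```text
t: 12.72
tcp_pos: [618.2, -90.2, 94.5]
ee_rot: [0.536, 0.844, -0.0, -0.002]
contact_force: [-0.2, 0.8, 0.1]
finger_gap: 0.514
grasp_force: 0.0
```

```bash
python3 - <<'E'
from h import *
im,d,c=snap("wrist"); cv2.imwrite("pics/w7.png",im[...,::-1]); W=cloud(d,c)
m=(W[...,2]>5)&(W[...,2]<16)&(np.hypot(W[...,0]-619,W[...,1]+89.5)<52)
w=W[m].astype(np.float32); r=cv2.minAreaRect(w[:,:2]); print(len(w),r,w.mean(0))
plan((619,-89.5,10.5,115.5))
E
```

```text
Traceback (most recent call last):
cv2.error: OpenCV(4.12.0) /io/opencv/modules/imgproc/src/convhull.cpp:143: error: (-215:Assertion failed) total >= 0 && (depth == CV_32F || depth == CV_32S) in function 'convexHull'
```

View pics/w7.png

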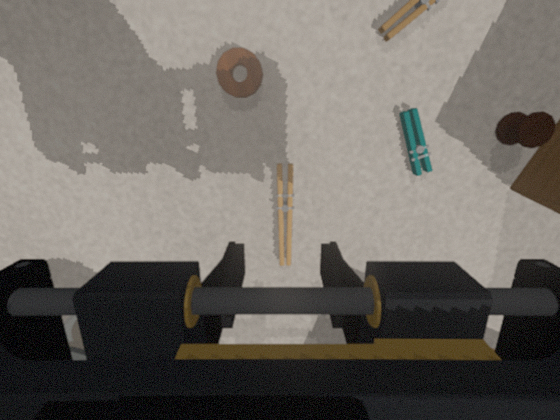

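The long pin is centred between the fingers at (285,215), parallel to the tool x axis.

```bash
python3 - <<'E'
from h import *
im,d,c=snap("wrist"); W=cloud(d,c)
print(np.nanmedian(W[200:220,270:300],(0,1)), W[214,285], W[190,286])
m=(W[...,2]>4)&(W[...,2]<18)&(np.hypot(W[...,0]-619,W[...,1]+89.5)<56)
w=W[m]; print(len(w))
if len(w): print(cv2.minAreaRect(np.ascontiguousarray(w[:,:2],dtype=np.float32)),w.mean(0))
plan((619,-89.5,10.5,115.5))
E
```

```text
[616.73729997 -84.03827004   1.53294842] [620.26146161 -89.06597064   0.90232778] [611.23554412 -68.31968484   4.44207147]
1116
((619.0947875976562, -89.92918395996094), (14.281412124633789, 89.8070068359375), 24.994686126708984) [617.87554236 -86.95780035  10.62409188]
t 12.8 pos [618.9 -88.3  96.8] yaw 115.4 gap 44.5 F [-0.1  1.3  0.6]
(619, -89.5, 10.5, 115.5) turn [ 0.    -0.001 -0.002] shift [-0.13 -0.05  8.63]
```

Emit:
drive_tool(
  rows=[
    [0,0,0,-0.1,0,3,4.5],
    [0,0,0,-0.1,0,6,4.5],
    [0,0,0,-0.1,0,7.8,4.5],
    [0,0,0,-0.1,0,8.3,4.5],
    [0,0,0,-0.1,0,8.3,4.5],
    [0,0,0,-0.1,0,8.3,4.5],
  ],
)

```text
t: 13.32
tcp_pos: [620.1, -90.7, 15.4]
ee_rot: [0.535, 0.845, 0.001, 0.001]
contact_force: [0.9, -0.4, 0.2]
finger_gap: 0.515
grasp_force: 0.0
```

```bash
python3 - <<'E'
from h import *
plan((619,-89.5,10.5,115.2))
E
```

```text
t 13.3 pos [620.1 -90.7  15.4] yaw 115.3 gap 44.8 F [ 0.9 -0.4  0.2]
(619, -89.5, 10.5, 115.2) turn [0.002 0.001 0.002] shift [ 0.15 -0.05  0.49]
```

Emit:
drive_tool(
  rows=[
    [0,0,0,0.05,0,0.3,4.5],
    [0,0,0,0.05,0,0.45,4.5],
    [0,0,0,0.05,0,0.45,4.5],
    [0,0,0,0.05,0,0.45,0.8],
    [0,0,0,0.05,0,0.45,0.8],
    [0,0,0,0.05,0,0.45,0.8],
    [0,0,0,0.05,0,0.45,0.8],
    [0,0,0,0.05,0,0.45,0.8],
    [0,0,0,0.05,0,0.45,0.8],
    [0,0,0,0.05,0,0.45,0.8],
  ],
)

```text
t: 14.15
tcp_pos: [619.1, -91.5, 9.4]
ee_rot: [0.536, 0.844, 0.0, 0.0]
contact_force: [0.2, -0.1, 0.7]
finger_gap: 0.159
grasp_force: 30.0
```

```bash
python3 - <<'E'
from h import *
plan((619,-89.5,150,115.2),(440,150,150,90))
E
```

```text
t 14.2 pos [619.1 -91.5   9.4] yaw 115.2 gap 13.9 F [ 0.2 -0.1  0.7]
(619, -89.5, 150, 115.2) turn [0. 0. 0.] shift [  0.18   0.08 -14.06]
(440, 150, 150, 90) turn [0.   0.   0.44] shift [ 29.47  -5.92 -14.07]
```

Emit:
drive_tool(
  rows=[
    [0,0,0,0,0,-3,0.8],
    [0,0,0,0,0,-7,0.8],
    [0,0,0.1,4,-1,-11,0.8],
    [0,0,0.44,29.5,-6,-14,0.8],
    [0,0,0.44,29.5,-6,-14,0.8],
    [0,0,0.44,29.5,-6,-14,0.8],
    [0,0,0.44,29.5,-6,-14,0.8],
    [0,0,0.44,29.5,-6,-14,0.8],
    [0,0,0.44,29.5,-6,-14,0.8],
    [0,0,0.44,29.5,-6,-14,0.8],
  ],
)

```text
t: 14.98
tcp_pos: [436.4, 153.5, 149.9]
ee_rot: [0.706, 0.709, -0.0, 0.0]
contact_force: [-0.1, 0.3, -0.3]
finger_gap: 0.155
grasp_force: 30.0
```

Emit:
drive_tool(
  rows=[
    [0,0,0,0,0,0,0.8],
    [0,0,0,0,0,0,0.8],
    [0,0,0,0,0,0,0.8],
  ],
)

```text
t: 15.23
tcp_pos: [439.5, 149.1, 149.3]
ee_rot: [0.707, 0.707, -0.0, 0.0]
contact_force: [-0.2, -0.9, -0.9]
finger_gap: 0.158
grasp_force: 30.0
```

```bash
python3 - <<'E'
from h import *
plan((441,249.7,60,90))
im,d,c=snap("wrist"); W=cloud(d,c); np.savez("w8.npz",W=W,im=im); cv2.imwrite("pics/w8.png",im[...,::-1]); z=W[...,2]
tz=manip.read_state()["tcp_pos"][2]
w=W[(np.abs(z-tz+4)<12)&(np.abs(W[...,0]-440)<10)&(np.abs(W[...,1]-150)<70)]
print(len(w),w.min(0),w.max(0),w.mean(0))
w=w[w[:,1]>165]
if len(w)>10: print(cv2.minAreaRect(np.ascontiguousarray(w[:,:2],dtype=np.float32)))
E
```

```text
t 15.2 pos [439.5 149.1 149.3] yaw 90.0 gap 13.7 F [-0.2 -0.9 -0.9]
(441, 249.7, 60, 90) turn [ 0.     0.001 -0.001] shift [10.07  0.14  8.92]
2252 [430.02089911 104.87712566 140.39139509] [449.98089123 194.68086219 157.12731863] [438.51546903 160.0649284  150.26275345]
((438.09027099609375, 179.83033752441406), (29.599323272705078, 14.375686645507812), 89.35733795166016)
```

View pics/w8.png

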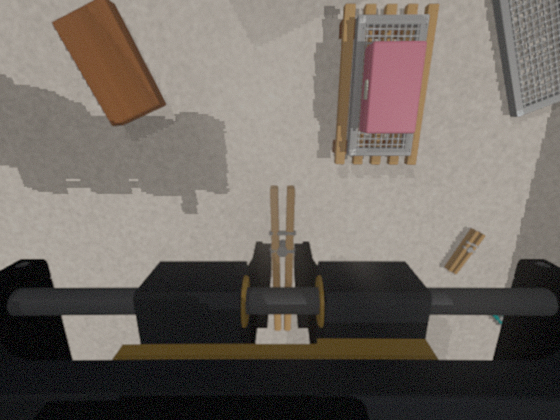

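The long pin is held square at (283,258). The rack with the box is at (388,85), and the brown block is to the left.

```bash
python3 - <<'E'
from h import *
W=np.load("w8.npz")["W"]; print("block",np.nanmax(W[:125,55:165].reshape(-1,3),0), "box top", np.nanmedian(W[70:120,375:410,2]))
plan((442,249.9,50,90))
E
```

```text
block [336.00433607 324.14766121  23.45935909] box top 56.918469531300495
t 15.3 pos [439.6 148.8 149.2] yaw 89.9 gap 13.7 F [0.6 0.1 0. ]
(442, 249.9, 50, 90) turn [-0.     0.    -0.001] shift [10.11  0.22  9.91]
```

Emit:
drive_tool(
  rows=[
    [0,0,0,4,0.1,1,0.8],
    [0,0,0,8,0.2,4,0.8],
    [0,0,0,10.1,0.2,7,0.8],
    [0,0,0,10.1,0.2,9.5,0.8],
    [0,0,0,10.1,0.2,11.5,0.8],
    [0,0,0,10.1,0.2,11.5,0.8],
    [0,0,0,10.1,0.2,11.5,0.8],
    [0,0,0,10.1,0.2,11.5,0.8],
    [0,0,0,10.1,0.2,11.5,0.8],
  ],
)

```text
t: 16.03
tcp_pos: [442.4, 250.7, 35.7]
ee_rot: [0.708, 0.707, 0.001, 0.001]
contact_force: [0.4, 0.1, -0.2]
finger_gap: 0.158
grasp_force: 30.0
```

```bash
python3 - <<'E'
from h import *
plan((442,249.9,10,90))
E
```

```text
t 16.0 pos [442.4 250.7  35.7] yaw 89.9 gap 13.7 F [ 0.4  0.1 -0.2]
(442, 249.9, 10, 90) turn [ 0.002 -0.001 -0.001] shift [-0.08 -0.04  2.57]
```

Emit:
drive_tool(
  rows=[
    [0,0,0,-0.05,0,1.2,0.8],
    [0,0,0,-0.05,0,2.1,0.8],
    [0,0,0,-0.05,0,2.4,0.8],
    [0,0,0,-0.05,0,2.45,0.8],
    [0,0,0,-0.05,0,2.45,0.8],
  ],
)

```text
t: 16.45
tcp_pos: [440.9, 250.2, 9.4]
ee_rot: [0.707, 0.707, -0.0, -0.0]
contact_force: [-0.6, 1.0, 0.6]
finger_gap: 0.153
grasp_force: 30.0
```

```bash
python3 - <<'E'
from h import *
plan((442,249.9,10,90))
E
```

```text
t 16.4 pos [440.9 250.2   9.4] yaw 90.0 gap 13.3 F [-0.6  1.   0.6]
(442, 249.9, 10, 90) turn [-0.  0. -0.] shift [-0.03  0.11 -0.06]
```

Emit:
drive_tool(
  rows=[
    [0,0,0,0,0.05,0.05,0.8],
    [0,0,0,0,0.05,0.05,0.8],
    [0,0,0,0,0.05,0.05,3.5],
    [0,0,0,0,0.05,0.05,3.5],
    [0,0,0,0,0.05,0.05,3.5],
    [0,0,0,0,0.05,0.05,3.5],
    [0,0,0,0,0.05,-3,3.5],
    [0,0,0,0,0.05,-7,3.5],
    [0,0,0,-4,0,-11,3.5],
    [0,0,0,-8,-2,-15,3.5],
  ],
)

```text
t: 17.28
tcp_pos: [430.8, 193.5, 139.2]
ee_rot: [0.706, 0.708, 0.001, -0.001]
contact_force: [0.9, -3.4, 1.4]
finger_gap: 0.402
grasp_force: 0.0
```

Emit:
drive_tool(
  rows=[
    [0,0,0,-4,-2,-4,3.5],
    [0,0,0,-5,-4,-6,3.5],
    [0,0,0,-5,-4,-6,3.5],
    [0,0,0,-5,-4,-6,3.5],
    [0,0,0,-5,-4,-6,3.5],
    [0,0,0,-5,-4,-6,3.5],
  ],
)

```text
t: 17.78
tcp_pos: [390.1, 142.7, 197.1]
ee_rot: [0.707, 0.707, -0.0, 0.0]
contact_force: [-0.7, -0.5, -0.8]
finger_gap: 0.403
grasp_force: 0.0
```

```bash
python3 - <<'E'
from h import *
im,d,c=snap("wrist"); cv2.imwrite("pics/w9.png",im[...,::-1]); W=cloud(d,c); z=W[...,2]
M=(np.abs(W[...,0]-526)<45)&(np.abs(W[...,1]-250)<75); P=(np.abs(W[...,0]-440)<25)&(np.abs(W[...,1]-250)<60)
for n,a,b,m in(("box",50,64,M),("all",16,64,M),("pin",4,16,P)):
    w=W[m&(z>a)&(z<b)]
    r=cv2.minAreaRect(np.ascontiguousarray(w[:,:2],dtype=np.float32)); print(n,len(w),np.round(r[0],1),np.round(r[1],1),round(r[2],1),np.median(w[:,2]))
plan((634.5,87.5,100,64.3),(634.5,87.5,100,90))
E
```

```text
box 3594 [523.2 249.2] [65.3 42.3] 89.1 56.73432825079501
all 10025 [525.2 250.8] [130.4  77.7] 89.4 33.028173270416346
pin 941 [440.3 254.4] [16.5 95.4] 3.5 10.683520089461307
t 17.8 pos [389.9 143.1 196.8] yaw 90.0 gap 35.3 F [ 0.1 -0.3 -1. ]
(634.5, 87.5, 100, 64.3) turn [-0.001 -0.     0.449] shift [-5.58 24.47  9.65]
(634.5, 87.5, 100, 90) turn [-0.001 -0.001  0.001] shift [-5.58 24.47  9.65]
```

View pics/w9.png

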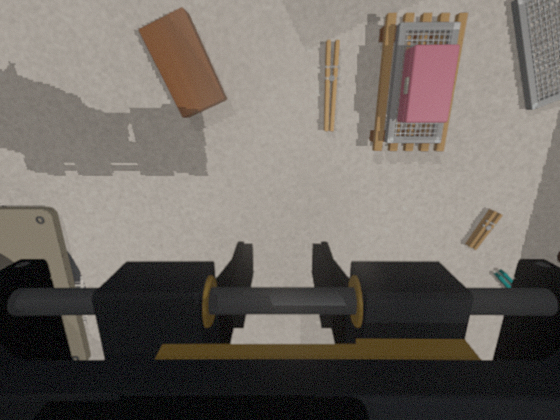

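```bash
python3 - <<'E'
from h import *
im,d,c=snap("wrist"); W=cloud(d,c)
meas(W,(331,85),6,14,50); meas(W,(420,82),16,60,80)
E
```

```text
(331, 85) 748 mean [440.2 251.8  10.8] rect [440.6 250.7  88.4  13.5  90.5] pca deg 90.3 mid [440.2 250.9] size [86.5 12.3]
(420, 82) 9736 mean [518.5 253.1  39.1] rect [525.8 250.4 128.9  77.4  90.1] pca deg 89.3 mid [525.2 250.5] size [124.7  74.8]
```

```bash
python3 - <<'E'
from h import *
W=np.load("top0.npz")["W"]; b=W[50:140,150:250].reshape(-1,3); b=b[b[:,2]>40]; print("block",np.percentile(b,[1,99],axis=0))
b=W[60:80,80:100].reshape(-1,3);
plan((634.5,87.5,150,64.4))
E
```

```text
block [[776.25880637   6.86020777  46.2498816 ]
 [937.71704869 227.6350018  130.38817764]]
t 17.9 pos [389.8 143.3 196.7] yaw 90.1 gap 35.0 F [0.5 1.2 0.1]
(634.5, 87.5, 150, 64.4) turn [-0.002 -0.001  0.448] shift [-5.62 24.48  4.62]
```

Emit:
drive_tool(
  rows=[
    [0,0,0.45,-5.6,24.5,2,4],
    [0,0,0.45,-5.6,24.5,4,4],
    [0,0,0.45,-5.6,24.5,8,4],
    [0,0,0.45,-5.6,24.5,10,4],
    [0,0,0.45,-5.6,24.5,10,4],
    [0,0,0.45,-5.6,24.5,10,4],
    [0,0,0.45,-5.6,24.5,10,4],
    [0,0,0.45,-5.6,24.5,10,4],
    [0,0,0.45,-5.6,24.5,10,4],
  ],
)

```text
t: 18.63
tcp_pos: [635.2, 86.8, 92.2]
ee_rot: [0.847, 0.531, -0.002, -0.003]
contact_force: [0.1, 0.7, 0.8]
finger_gap: 0.462
grasp_force: 0.0
```

```bash
python3 - <<'E'
from h import *
manip.capture("wrist")
im,d,c=snap("wrist"); W=cloud(d,c)
m=(W[...,2]>5)&(W[...,2]<16)&(np.hypot(W[...,0]-634.5,W[...,1]-87.5)<33)
w=W[m]; print(len(w),cv2.minAreaRect(np.ascontiguousarray(w[:,:2],dtype=np.float32)))
plan((635,88,10.5,64.4))
E
```

```text
688 ((635.0978393554688, 88.1181640625), (51.54761505126953, 14.209979057312012), 64.2975082397461)
t 18.7 pos [634.   88.6  96. ] yaw 64.3 gap 40.1 F [-0.6  0.6  0.5]
(635, 88, 10.5, 64.4) turn [-0.004 -0.001 -0.002] shift [-0.01  0.15  8.55]
```

Emit:
drive_tool(
  rows=[
    [0,0,0,0,0.1,3,4],
    [0,0,0,0,0.1,6,4],
    [0,0,0,0,0.1,7.8,4],
    [0,0,0,0,0.1,8.2,4],
    [0,0,0,0,0.1,8.2,4],
    [0,0,0,0,0.1,8.2,4],
  ],
)

```text
t: 19.23
tcp_pos: [636.2, 87.1, 17.3]
ee_rot: [0.847, 0.532, 0.001, 0.0]
contact_force: [-0.5, 0.9, -1.0]
finger_gap: 0.461
grasp_force: 0.0
```

```bash
python3 - <<'E'
from h import *
plan((635,88,10.2,64.4))
E
```

```text
t 19.2 pos [636.2  87.1  17.3] yaw 64.3 gap 40.1 F [-0.5  0.9 -1. ]
(635, 88, 10.2, 64.4) turn [ 0.001 -0.001 -0.002] shift [ 0.03 -0.15  0.71]
```

Emit:
drive_tool(
  rows=[
    [0,0,0,0,-0.05,0.4,4],
    [0,0,0,0,-0.05,0.65,4],
    [0,0,0,0,-0.05,0.65,4],
    [0,0,0,0,-0.05,0.65,0.8],
    [0,0,0,0,-0.05,0.65,0.8],
    [0,0,0,0,-0.05,0.65,0.8],
    [0,0,0,0,-0.05,0.65,0.8],
    [0,0,0,0,-0.05,0.65,0.8],
    [0,0,0,0,-0.05,0.65,0.8],
    [0,0,0,0,-0.05,0.65,0.8],
  ],
)

```text
t: 20.07
tcp_pos: [635.5, 86.5, 9.1]
ee_rot: [0.847, 0.532, 0.0, 0.0]
contact_force: [-0.6, 0.1, 0.7]
finger_gap: 0.155
grasp_force: 30.0
```

```bash
python3 - <<'E'
from h import *
plan((600,-200,230,0))
E
```

```text
t 20.1 pos [635.5  86.5   9.1] yaw 64.2 gap 13.4 F [-0.6  0.1  0.7]
(600, -200, 230, 0) turn [ 0.    -0.     1.121] shift [-27.34   9.27 -22.09]
```

Emit:
drive_tool(
  rows=[
    [0,0,0,0,0,-4,0.8],
    [0,0,0,0,0,-8,0.8],
    [0,0,0,-2,0,-12,0.8],
    [0,0,0,-6,1,-16,0.8],
    [0,0,0,-10,2,-20,0.8],
    [0,0,0,-14,2.5,-22,0.8],
    [0,0,0,-18,3,-23,0.8],
    [0,0,0,-22,3.5,-23,0.8],
    [0,0,0,-26,4,-23,0.8],
    [0,0,0,-30,4.5,-23,0.8],
  ],
)

```text
t: 20.9
tcp_pos: [554.2, -177.1, 239.1]
ee_rot: [0.847, 0.532, 0.0, 0.001]
contact_force: [0.9, -0.3, -0.6]
finger_gap: 0.154
grasp_force: 30.0
```

```bash
python3 - <<'E'
from h import *
plan((500,-370,240,64.2))
E
```

```text
t 20.9 pos [ 554.2 -177.1  239.1] yaw 64.2 gap 13.4 F [ 0.9 -0.3 -0.6]
(500, -370, 240, 64.2) turn [0.002 0.    0.001] shift [-19.73   3.5   -0.08]
```

Emit:
drive_tool(
  rows=[
    [0,0,0,-19,3.5,0,0.8],
    [0,0,0,-19,3.5,0,0.8],
    [0,0,0,-19,3.5,0,0.8],
    [0,0,0,-19,3.5,0,0.8],
    [0,0,0,-19,3.5,0,0.8],
    [0,0,0,-19,3.5,0,0.8],
    [0,0,0,-19,3.5,0,0.8],
    [0,0,0,-19,3.5,0,0.8],
  ],
)

```text
t: 21.57
tcp_pos: [504.1, -360.7, 238.0]
ee_rot: [0.847, 0.532, 0.0, -0.0]
contact_force: [0.0, 0.6, -0.1]
finger_gap: 0.154
grasp_force: 30.0
```

```bash
python3 - <<'E'
from h import *
im,d,c=snap("wrist"); W=cloud(d,c); cv2.imwrite("pics/w10.png",im[...,::-1]); np.savez("w10.npz",W=W); plan((634,-271,150,0))
z=W[...,2]
for a,b in((60,95),(74,90)):
    w=W[(z>a)&(z<b)&(np.hypot(W[...,0]-521,W[...,1]+270)<60)]; print(len(w),np.percentile(w[:,:2],[1,99],axis=0).round(1),cv2.minEnclosingCircle(np.ascontiguousarray(w[:,:2],dtype=np.float32)),np.percentile(w[:,2],[5,50,95]))
s=manip.read_state()["tcp_pos"]
w=W[(np.abs(z-s[2])<12)&(np.hypot(W[...,0]-s[0],W[...,1]-s[1])<32)]; print(len(w),cv2.minAreaRect(np.ascontiguousarray(w[:,:2],dtype=np.float32)))
E
```

```text
t 21.6 pos [ 504.4 -360.1  238.2] yaw 64.3 gap 13.7 F [ 0.8 -0.2 -0.5]
(634, -271, 150, 0) turn [-0.000e+00 -1.000e-03  1.123e+00] shift [13.64  7.82  8.83]
6376 [[ 479.9 -309.1]
 [ 561.9 -229.8]] ((520.0718383789062, -269.96630859375), 44.605525970458984) [80.66175394 82.05154944 85.62726026]
6376 [[ 479.9 -309.1]
 [ 561.9 -229.8]] ((520.0718383789062, -269.96630859375), 44.605525970458984) [80.66175394 82.05154944 85.62726026]
1905 ((507.39178466796875, -354.4853820800781), (42.87639617919922, 29.041967391967773), 86.82997131347656)
```

View pics/w10.png

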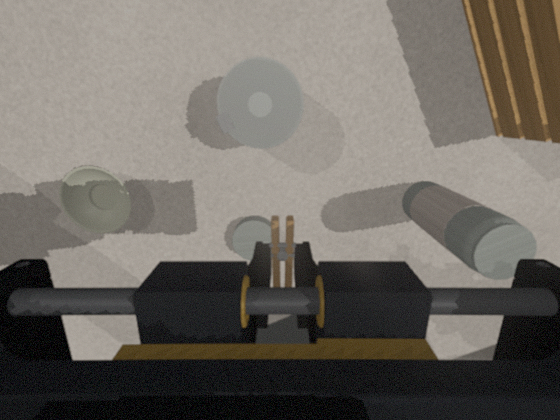

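Canister lid at (260,102), and the held pin points at (283,235). Check the crate and bottle clearances.

```bash
python3 - <<'E'
from h import *
W=np.load("top0.npz")["W"]
for n,s in(("crate",np.s_[50:145,290:422]),("bottle",np.s_[155:195,408:455])):
    b=W[s].reshape(-1,3); b=b[b[:,2]>25]; print(n,np.percentile(b,[1,99],axis=0).round())
W=np.load("w10.npz")["W"]; b=W[212:240,268:298].reshape(-1,3); s=np.array([504.4,-360.1,238.2]); b=b[b[:,2]>225]
a=np.radians(64.3); q=(b-s); tx=q[:,:2]@[np.cos(a),np.sin(a)]; ty=q[:,:2]@[np.sin(a),-np.cos(a)]; print("pin end",np.percentile(tx,[95,99,100]),np.percentile(ty,[2,98]),np.median(q[:,2]))
plan((629,-270,150,0)); print(manip.read_state()["joints"].round(2))
E
```

```text
crate [[ 768. -429.   26.]
 [ 948. -132.  114.]]
bottle [[ 630. -493.   29.]
 [ 682. -443.  165.]]
pin end [26.41181592 26.64927366 26.81691698] [-7.66855235  4.44363987] 1.2098626899439324
t 21.6 pos [ 504.4 -360.1  238.2] yaw 64.3 gap 13.7 F [ 0.8 -0.2 -0.5]
(629, -270, 150, 0) turn [-0.000e+00 -1.000e-03  1.123e+00] shift [13.52  7.33  8.83]
[ 1.21  0.46 -0.91  1.43  0.36  1.43 -0.14]
```

Emit:
drive_tool(
  rows=[
    [0,0,0.12,2,1,0,0.8],
    [0,0,0.24,5,2,0,0.8],
    [0,0,0.36,8,4,0,0.8],
    [0,0,0.48,11,6,0,0.8],
    [0,0,0.6,13.5,7.4,2,0.8],
    [0,0,0.72,13.5,7.4,4,0.8],
    [0,0,0.84,13.5,7.4,6,0.8],
    [0,0,0.96,13.5,7.4,8,0.8],
    [0,0,1.08,13.5,7.4,9,0.8],
    [0,0,1.123,13.5,7.4,9,0.8],
  ],
)

```text
t: 22.45
tcp_pos: [628.2, -269.9, 145.2]
ee_rot: [1.0, -0.003, -0.002, -0.001]
contact_force: [-0.0, 0.3, -1.6]
finger_gap: 0.156
grasp_force: 30.0
```

Emit:
drive_tool(
  rows=[
    [0,0,0,0,0,0,0.8],
    [0,0,0,0,0,0,0.8],
  ],
)

```text
t: 22.62
tcp_pos: [629.6, -270.8, 148.5]
ee_rot: [1.0, 0.001, 0.0, -0.0]
contact_force: [0.1, 0.5, -0.1]
finger_gap: 0.159
grasp_force: 30.0
```

```bash
python3 - <<'E'
from h import *
plan((629.5,-270,50,0))
E
```

```text
t 22.6 pos [ 629.6 -270.8  148.5] yaw 0.1 gap 13.9 F [ 0.1  0.5 -0.1]
(629.5, -270, 50, 0) turn [-0.    -0.001  0.002] shift [-0.02 -0.08  9.85]
```

Emit:
drive_tool(
  rows=[
    [0,0,0,0,-0.05,3,0.8],
    [0,0,0,0,-0.05,6,0.8],
    [0,0,0,0,-0.05,9,0.8],
    [0,0,0,0,-0.05,11.5,0.8],
    [0,0,0,0,-0.05,12.5,0.8],
    [0,0,0,0,-0.05,12.5,0.8],
    [0,0,0,0,-0.05,12.5,0.8],
    [0,0,0,0,-0.05,12.5,0.8],
  ],
)

```text
t: 23.28
tcp_pos: [630.5, -272.0, 25.4]
ee_rot: [1.0, -0.001, 0.002, 0.0]
contact_force: [-0.6, 0.0, 0.0]
finger_gap: 0.154
grasp_force: 30.0
```

```bash
python3 - <<'E'
from h import *
plan((629.5,-270,10,0))
E
```

```text
t 23.3 pos [ 630.5 -272.    25.4] yaw -0.1 gap 13.4 F [-0.6  0.   0. ]
(629.5, -270, 10, 0) turn [ 0.001 -0.003 -0.002] shift [-0.1  -0.2   1.54]
```

Emit:
drive_tool(
  rows=[
    [0,0,0,-0.05,-0.1,0.8,0.8],
    [0,0,0,-0.05,-0.1,1.3,0.8],
    [0,0,0,-0.05,-0.1,1.45,0.8],
    [0,0,0,-0.05,-0.1,1.45,0.8],
    [0,0,0,-0.05,-0.1,1.45,0.8],
  ],
)

```text
t: 23.7
tcp_pos: [628.7, -270.9, 9.1]
ee_rot: [1.0, -0.001, 0.0, 0.0]
contact_force: [-1.9, 0.6, 5.3]
finger_gap: 0.155
grasp_force: 30.0
```

```bash
python3 - <<'E'
from h import *
plan((629.5,-270,9.5,0))
E
```

```text
t 23.7 pos [ 628.7 -270.9    9.1] yaw -0.1 gap 13.5 F [-1.9  0.6  5.3]
(629.5, -270, 9.5, 0) turn [ 0.    -0.    -0.002] shift [ 0.08 -0.09 -0.04]
```

Touching. Release, rise, and move up to view.

Emit:
drive_tool(
  rows=[
    [0,0,0,0,0,-0.04,0.8],
    [0,0,0,0,0,-0.04,3.5],
    [0,0,0,0,0,-0.04,3.5],
    [0,0,0,0,0,-0.04,3.5],
    [0,0,0,0,0,-0.04,3.5],
    [0,0,0,0,0,-2,3.5],
    [0,0,0,0,0,-6,3.5],
    [0,0,0,0,0,-10,3.5],
    [0,0,0,0,0,-14,3.5],
    [0,0,0,0,0,-18,3.5],
  ],
)

```text
t: 24.53
tcp_pos: [628.2, -270.8, 190.4]
ee_rot: [1.0, -0.001, -0.0, -0.0]
contact_force: [0.9, -0.6, 0.6]
finger_gap: 0.396
grasp_force: 0.0
```

Emit:
drive_tool(
  rows=[
    [0,0,-0.12,-4,2,-4,3.5],
    [0,0,-0.24,-8,4,-5,3.5],
    [0,0,-0.36,-12,6,-5,3.5],
    [0,0,-0.48,-15,8,-5,3.5],
    [0,0,-0.6,-15,10,-5,3.5],
    [0,0,-0.72,-15,12,-5,3.5],
    [0,0,-0.84,-15,12,-5,3.5],
    [0,0,-0.84,-15,12,-5,3.5],
    [0,0,-0.84,-15,12,-5,3.5],
  ],
)

```text
t: 25.28
tcp_pos: [478.4, -390.1, 238.4]
ee_rot: [0.914, 0.405, 0.0, -0.0]
contact_force: [0.1, 0.1, -0.6]
finger_gap: 0.399
grasp_force: 0.0
```

```bash
python3 - <<'E'
from h import *
im,d,c=snap("wrist"); W=cloud(d,c); cv2.imwrite("pics/w11.png",im[...,::-1]); plan(); z=W[...,2]
w=W[(z>70)&(z<95)&(np.hypot(W[...,0]-521,W[...,1]+270)<60)]; print(np.percentile(w[:,:2],[1,99],axis=0).round(1))
w=W[(z>6)&(z<15)&(np.hypot(W[...,0]-630,W[...,1]+270)<35)]; print(len(w),cv2.minAreaRect(np.ascontiguousarray(w[:,:2],dtype=np.float32)))
im,d,c=snap("top"); W=cloud(d,c); cv2.imwrite("pics/top1.png",im[...,::-1])
E
```

```text
t 25.3 pos [ 478.7 -389.6  238.5] yaw 47.8 gap 35.0 F [ 1.  -0.1  0. ]
[[ 478.9 -310.1]
 [ 562.  -229.8]]
419 ((625.7692260742188, -269.9767150878906), (14.470216751098633, 47.65734100341797), 86.1119384765625)
```

View pics/w11.png

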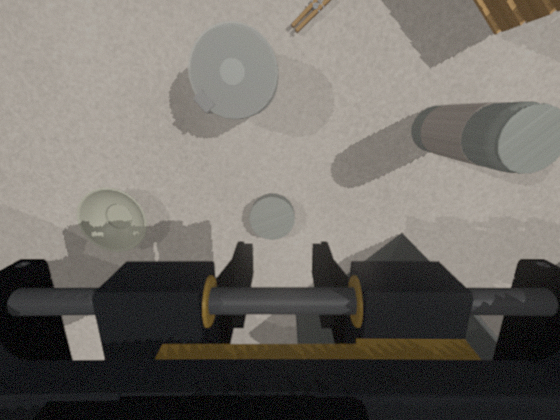

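View pics/top1.png

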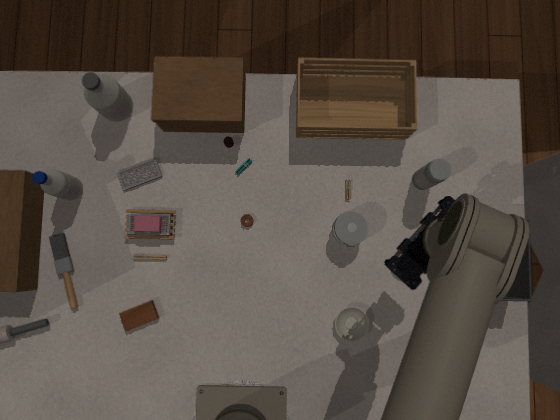

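Final top view: the box on the screen on the rack (150,224), long pin in front (150,258), short pin behind the canister (348,190). The bystanders are unmoved, and the measured gaps are about 40 mm.

```bash
python3 -c "
from plant import manip
print(manip.finish_job())"
```

```text
the job is handed in; nothing more can be done
None
```

The job is handed in after about 25 s of robot time: screen and pink box are centred on the rack to within about 2 mm, both clothespins lie with gaps of about 40 mm, and the canister and bystanders showed no movement in the final pictures.

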